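Seat the instrument tray and start its retaining bolt

TASK

Swing the jig's upright-handled sprung lever all the way to its stop so that it pushes the white tray home under the bridge, and let the lever come back. Then find the thread of the cranked retaining bolt: turn its crank backward (anticlockwise seen from above) until you feel the bolt drop in its boss, stop there, and turn it forward (clockwise) one full turn. Finish still gripping the crank's sleeve, holding the started bolt there; do not let go, and leave the loose parts round about alone.

Things in the scene. Friction and masses are not known exactly. Their poses are not given: they have to be found in the camera images.
- boss_top (a point): threaded boss: upright steel cylinder 52 mm across on a bridge (182 by 50 mm, top 93 mm up) on an aluminium plate (300 by 360 by 12 mm), the jig, fixed to the table at varying place and yaw. The point: on the bolt's axis at the boss's top face, 128 mm above the table. Axes are the jig's: z up, y the way the tray is pushed, x to the right of that.
- lever_pivot (a point): point on the lever's vertical pivot axis, 165 mm above the table; axes as the jig's; it lies +50 mm in the jig's x and -183.5 mm in its y from the bolt's axis.
- lever_grip (a point): centre of the lever's upright round handle, black, 20 mm across, 50 mm high (125 to 175 mm above the table), on a 12 mm rod; 135 mm from the pivot axis, about which it moves on a level arc. The lever's bar is 30 to 42 mm above the table.
- lever (a joint): lever angle, rad: 0 at rest, 0.70 at its stop; grows clockwise seen from above, moving the handle along the jig's +y. A spring takes it back to 0 when let go: about 2 N at the handle at rest, 6 N at the stop, and 1 N more to push the tray with its roller.
- tray (a joint): how far the white tray (110 by 150 mm, a clear module on it) has slid along the jig's +y, m: starts at 0 to 0.012; the lever at its stop pushes it to about 0.031 (end stop 0.033). It stays where it is pushed.
- crank_grip (a point): centre of the crank's black round sleeve (18 mm across, 34 high, upright), to be gripped from above. 50 mm from the bolt's axis; at rest 202 mm above the table minus the bolt's depth. It spins freely and floats 17 mm up or down on its 6 mm pin, lightly sprung (100 N/m): hold it at constant height and the bolt can rise or drop. Crank arm's top 35 mm below, pin's end 40 mm above.
- bolt_turn (a joint): angle of bolt and crank, rad, starts at 1.4 to 4.0: grows forward (clockwise seen from above), falls backward. At 0 the crank points along the jig's +x; its direction in the jig's frame is minus this angle. It turns easily (1 to 2 N at the sleeve).
- bolt_depth (a joint): bolt's depth, m, positive downward. Right-hand thread, 8 mm a turn. At the start the bolt only rests on the end of the boss's thread, 0 to 6 mm deep. Turned backward it climbs to 0, then drops 8 mm at once where the thread starts (0.7 to 4.8 rad back from its first angle, it varies); forward from there it goes down 8 mm a turn. Further back it climbs again.
- pcb_stack: bystander, to be left alone: stack of two green circuit boards, 90 mm square, 48 mm high; origin at the middle of its underside.
- driver: bystander, to be left alone: yellow-handled screwdriver lying down; origin at the middle of its underside.
- wash_bottle: bystander, to be left alone: white bottle, 60 mm across, 150 mm high; origin at the middle of its underside.
- frame_rail: bystander, to be left alone: pale U-shaped frame rail, 160 mm long, 36 mm high; origin at the middle of its underside.
- spacer: bystander, to be left alone: brass spacer standing on the jig plate, 18 mm across, 30 mm high; origin at the middle of its underside.
- bracket: bystander, to be left alone: aluminium angle bracket lying on the jig plate, 90 mm long; origin at the middle of its underside.
- vial: bystander, to be left alone: small jar standing on the jig plate, 28 mm across, 42 mm high; origin at the middle of its underside.

How it is judged:
By the outcome, as a careful person would: the job done as asked, in the order asked, and still so for the second after the job is handed in, while the arm keeps its last pose, push and grip.
It also fails if it takes over 72 s, if anything falls off the work surface, if the arm or the gripper's body presses on something with over 40 N, if the wrist force passes 120 N, or if a joint passes its speed limit or range.

ROBOT

A 6-joint arm with a two-finger parallel gripper is mounted at the origin on the work surface. World frame = base frame: x ahead of the robot, y to its left, z up, the work surface at z = 0. Lengths are in m, angles in rad, forces in N, time in s.
With the tool pointing down it reaches from about 0.275 to 0.825 m from the base axis. Payload 4.9 kg.
Tool frame: the origin (TCP) lies midway between the tips of the shut fingers; the grasp point (between the pads) lies 19 mm behind it (grip_point_offset is the distance from the TCP to the grasp point, in m); z points along the fingers, x is the direction in which the jaws open and shut, and the axes are right-handed (so a half turn about z gives the same grasp; the last joint's range is limited). The gripper opens to 85 mm and grips with 20 to 120 N. Pads are 22 mm wide; open, the fingers measure 114 mm over their backs; the gripper's body (76 mm by 85 mm) begins 54 mm behind the grasp point. The pads swing forward as they close: fully open they stand 13 mm farther back than shut.
Start: joints at [1.102, 0.326, -0.193, 1.052, 0, 1.437], TCP at [0.181, 0.519, 0.231] pointing down, gripper open.
Joint ranges: [-2.65, 2.65], [-0.97, 1.79], [-1.3, 1.35], [-1.93, 2.1], [-1.47, 1.37], [-3.14, 3.14]. Speed limits (rad/s): [2.57, 2.57, 3.14, 3.14, 3.14, 3.14].

INTERFACE

Orientations are given as a rotation vector (axis times angle).
In Python, from cell import * gives the robot as it stands. Calls block until the motion is done:
- movep(position, orientation): joint-space move of the TCP to a pose.
- move_l(position, velocity=0.15, rot=None, until_force=None): straight line of the TCP; rot=None keeps the orientation; velocity is the mean speed in m/s. With until_force (N) it stops when the force on the tool has changed by that much, and returns True; else False.
- set_joints(angles): joint-space move.
- let_go() and grab(newtons=None): open the fingers fully, or close them until they stop; newtons is the grip in N (None keeps the last).
- sleep(seconds).
- ik(position, orientation): joint angles nearest the present ones, or None.
- get_state(): the state.
- grab_frame(name): name is "side" or "top"; returns a dict with "img" (420x560x3 uint8, red, green, blue), "fx", "fy", "cx", "cy" (pixels), "cam_to_world" (4x4, takes a point from camera to world coordinates). Camera axes: x right, y down, z forward; pixel columns grow to the right and rows downward; lengths in m; the calibration is good to about 2 mm. A picture is of the moment at which its call begins. There is no depth.
A pose or a line that the arm cannot do raises MotionError and nothing moves.
- sign_off(): hands the job in, once; it reports no verdict.
Trained networks look in the newest picture that a camera, given by its name, has taken for a name from the list of things; names that differ only in an ending like _2 or _b are one class to them, and where a whole thing is asked for, a point or a joint stands for the part that bears it (a point fixed in the world has none). Each returns a list of dicts, best first, with "score" (0 to 1); they miss things now and then, are a little off and sometimes report something else, mostly with a low value. They report only what shows in the picture. A call takes as long as a camera call.
- spot_in(camera, name): "centre" ([column, row] in pixels, amid what is visible of it).
- silhouettes(camera, name): "mask" (420x560 bool, what is visible of it) and "centre" ([column, row] in pixels, amid what is visible of it).
- tip_of(camera, name): "centre" ([column, row] in pixels: a listed point, or the origin of a listed thing).
The state is a dict: "clock": time; "q": joint angles; "joint_velocities": joint speeds; "tau": joint torques, N m; "position": TCP position; "eef_rot": TCP orientation; "contact_force": force on the tool from outside, world axes, zero at the start; "wrist_torque": the same for the moment, N m; "finger_gap": opening from 0.0 (shut) to 1.0 (fully open).
Only numpy, scipy, OpenCV 4.12 (cv2) and the standard library are available. Lean on these libraries where they do the work, as an engineer would, in place of code of your own. Each camera call takes 0.05 s, during which the arm holds its last target. There are 200 camera calls.

## Working session

There is one attempt and no reset: what is moved stays moved. The work goes in short steps, each a Python script; the robot and the scene stay as the last script left them, time stands still between calls to the robot, and variables do not carry over. Pictures are saved under pics/ and viewed, about 8 in all and at most 12, crops included, and the job is handed in when it is done.

```bash
ls; mkdir -p pics; python3 - <<'E'
from cell import *
import cv2,numpy as np
for c in("side","top"):
    f=grab_frame(c); cv2.imwrite(f"pics/{c}0.png",f["img"][:,:,::-1])
    print(c,f["fx"],f["cx"],f["cy"],np.round(f["cam_to_world"],3).tolist())
    for n in("boss_top","lever_pivot","lever_grip","crank_grip"):
        print(n,[(np.round(d["centre"],1).tolist(),round(d["score"],2)) for d in tip_of(c,n)[:3]])
s=get_state();print(s)
E
```

```text
pics
side 532.1474568179302 278.6967819721043 194.67951771317396 [[0.877, -0.342, 0.337, 0.104], [-0.48, -0.631, 0.61, -0.862], [0.004, -0.697, -0.717, 1.141], [0.0, 0.0, 0.0, 1.0]]
boss_top [([292.4, 174.6], 0.82)]
lever_pivot [([330.4, 214.8], 0.67)]
lever_grip [([285.0, 241.7], 0.98)]
crank_grip [([295.1, 174.8], 0.64)]
top 479.150579118657 282.64494660323663 210.5576524884629 [[-0.004, -0.996, 0.09, 0.437], [-1.0, 0.004, -0.005, 0.001], [0.004, -0.09, -0.996, 1.394], [0.0, 0.0, 0.0, 1.0]]
boss_top [([263.8, 179.5], 0.75)]
lever_pivot [([340.8, 177.1], 0.55)]
lever_grip [([341.5, 228.5], 0.68)]
crank_grip []
{'clock': 0.5, 'q': array([ 1.10180775e+00,  3.26237544e-01, -1.92633887e-01,  1.05196881e+00,
       -2.02614573e-05,  1.43658787e+00]), 'joint_velocities': array([-2.19785027e-03, -1.02827025e-03,  8.38013793e-05, -9.36067881e-04,
        1.30412528e-03,  2.24191864e-04]), 'tau': array([-3.96434089e-04, -4.42961204e+01,  2.62539428e+01,  2.77268991e-03,
       -1.13473507e-04,  1.45971907e-06]), 'position': array([0.18071175, 0.5194725 , 0.23124748]), 'eef_rot': array([ 2.56047420e+00,  1.82025692e+00, -4.62640063e-05]), 'contact_force': array([ 0.51091884, -0.04293306, -0.33307979]), 'wrist_torque': array([ 0.03625746, -0.02049497, -0.07722443]), 'finger_gap': 0.9998595509377555}
```

```bash
cat > h.py <<'E'
from cell import *
import cv2,numpy as np
def ray(f,px):
    T=np.array(f["cam_to_world"]);d=T[:3,:3]@np.array([(px[0]-f["cx"])/f["fx"],(px[1]-f["cy"])/f["fy"],1]);return T[:3,3],d
def atz(f,px,z):
    o,d=ray(f,px);return (o+d*(z-o[2])/d[2])
def proj(f,p):
    T=np.array(f["cam_to_world"]);c=T[:3,:3].T@(np.array(p)-T[:3,3]);return np.array([f["fx"]*c[0]/c[2]+f["cx"],f["fy"]*c[1]/c[2]+f["cy"]])
E
python3 - <<'E'
from h import *
P=[("boss_top",.128),("lever_pivot",.165),("lever_grip",.15),("crank_grip",.199)]
for c in("side","top"):
    f=grab_frame(c)
    for n,z in P:
        for d in tip_of(c,n)[:2]+[dict(x,s=1) for x in spot_in(c,n)[:2]]: print(c,n,'s' in d,np.round(d["centre"],1),round(d["score"],2),np.round(atz(f,d["centre"],z),4))
    im=f["img"]
    x0,y0=(180,90) if c=="side" else (170,90)
    cv2.imwrite(f"pics/{c}1.png",cv2.resize(im[y0:y0+200,x0:x0+260,::-1],None,fx=3,fy=3,interpolation=cv2.INTER_CUBIC))
E
```

```text
side boss_top False [293.  175.4] 0.91 [0.6498 0.0452 0.128 ]
side boss_top True [298.2 235. ] 0.88 [ 0.5553 -0.1457  0.128 ]
side boss_top True [230.1 136.1] 0.55 [0.5694 0.2806 0.128 ]
side lever_pivot False [330.7 213.6] 0.96 [ 0.644  -0.1508  0.165 ]
side lever_pivot True [297.5 235.5] 0.86 [ 0.5366 -0.1724  0.165 ]
side lever_pivot True [296.4 172.6] 0.67 [0.6432 0.0171 0.165 ]
side lever_grip False [280.2 240. ] 0.77 [ 0.4998 -0.1541  0.15  ]
side lever_grip False [239.6 196.1] 0.46 [0.478  0.0242 0.15  ]
side lever_grip True [291.9 259.7] 0.61 [ 0.4953 -0.2186  0.15  ]
side crank_grip False [295.8 175.2] 0.64 [ 0.6182 -0.0212  0.199 ]
side crank_grip True [295.1 173.1] 0.54 [ 0.6205 -0.0136  0.199 ]
top boss_top False [265. 179.] 0.86 [0.6367 0.042  0.128 ]
top boss_top True [293.8 196.5] 0.7 [ 0.5894 -0.0345  0.128 ]
top lever_pivot False [343.7 175.3] 0.75 [ 0.6399 -0.1633  0.165 ]
top lever_pivot True [296.8 194.7] 0.9 [ 0.5896 -0.0413  0.165 ]
top lever_grip False [344.  228.5] 0.88 [ 0.5026 -0.1639  0.15  ]
top lever_grip True [334.1 207.7] 0.61 [ 0.557  -0.1389  0.15  ]
top crank_grip False [282.8 180.8] 0.53 [ 0.6208 -0.0051  0.199 ]
```

View pics/side0.png

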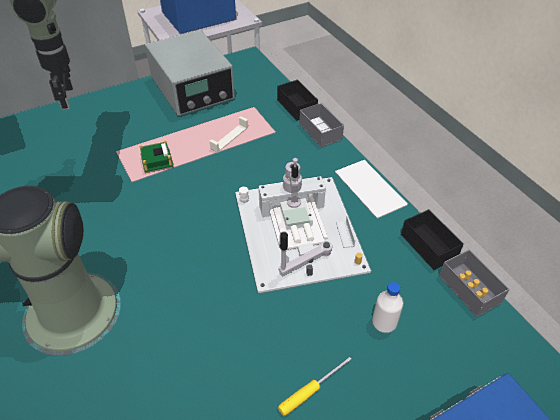

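View pics/top1.png

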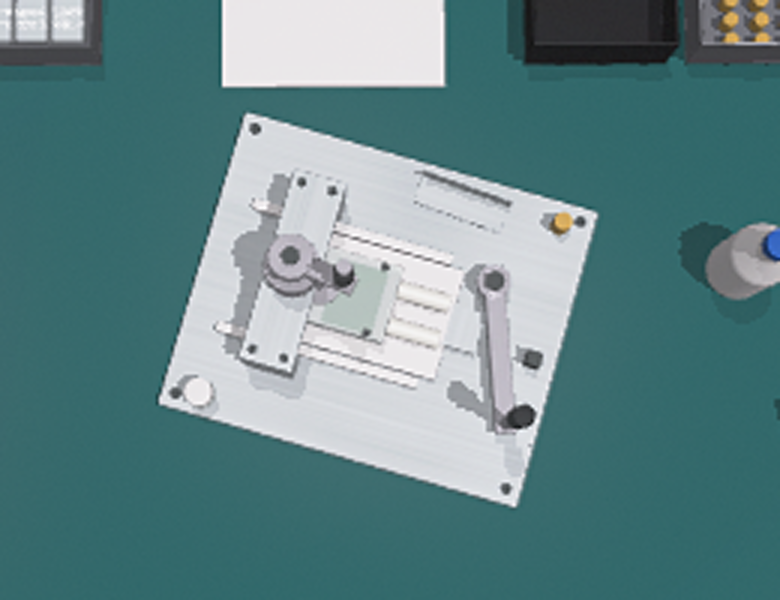

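The side view shows the jig with its bridge and boss at about (294,175) and the lever handle at (284,241). In the top crop (3x, offset 170,90) I can see the hub at (290,257), the sleeve at (344,272), the lever pivot at (494,280) and the handle at (521,416). The bridge corners are clear too.

View pics/side1.png

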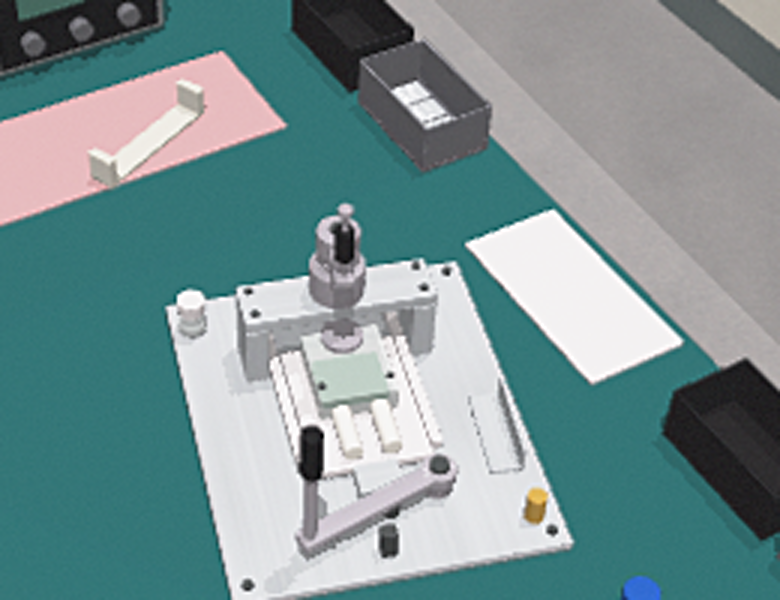

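```bash
python3 - <<'E'
from h import *
f=grab_frame("top")
W=lambda u,v,z:atz(f,(u/3+170-1/3,v/3+90-1/3),z)[:2]
pl=np.array([W(*p,.012) for p in[(515,505),(160,402),(247,113),(597,212)]])
br=np.array([W(*p,.093) for p in[(243,358),(293,372),(345,186),(295,172)]])
print("plate",pl.round(4).tolist(),pl.mean(0))
print([np.linalg.norm(pl[i]-pl[i-1]).round(3) for i in range(4)])
print("bridge",br.mean(0),[np.linalg.norm(br[i]-br[i-1]).round(3) for i in range(4)])
ang=lambda d:np.arctan2(d[1],d[0])
print("yaw x dirs",ang(pl[2]-pl[1]),ang(pl[3]-pl[0]),ang(br[3]-br[0]),ang(br[2]-br[1]),"ydirs",ang(pl[1]-pl[0])-np.pi/2,ang(pl[2]-pl[3])-np.pi/2)
for n,u,v,z in[("handletop",521,416,.175),("pivot",494,280,.05),("hub",290,257,.165),("sleeve",344,272,.217),("bosstop",292,268,.128)]: print(n,W(u,v,z))
E
```

```text
plate [[0.4251, -0.1732], [0.5251, 0.1671], [0.8087, 0.0839], [0.7091, -0.2576]] [ 0.6170142  -0.04495834]
[np.float64(0.296), np.float64(0.355), np.float64(0.296), np.float64(0.356)]
bridge [0.63904574 0.03571391] [np.float64(0.178), np.float64(0.047), np.float64(0.178), np.float64(0.048)]
yaw x dirs -0.28559826976055663 -0.2886673426717413 -0.2699152053040376 -0.27310862248542317 ydirs -0.2859874976819232 -0.2836503724132593
handletop [ 0.50166813 -0.15891595]
pivot [ 0.63690012 -0.15182823]
hub [0.64048691 0.03736965]
sleeve [ 0.61918856 -0.00879947]
bosstop [0.63671143 0.03669033]
```

The side crop (offset 180,90) shows the sleeve at about (343,243), the boss at (337,280), the black lever handle at (312,452) and the pivot at (439,467). The geometry agrees with the sizes given: yaw is about -0.284, the bolt axis is at about (0.640, 0.038), and the pivot lands within 2 mm of its prediction. The handle radius comes out at 135 mm, the crank radius at 51 mm, and bolt_turn at about 1.72. Next is the lever.

```bash
cat >> h.py <<'E'
from scipy.spatial.transform import Rotation as Ro
YAW=-.284; B=np.array([.640,.038])
X=np.array([np.cos(YAW),np.sin(YAW)]);Y=np.array([-X[1],X[0]])
PV=B+.05*X-.1835*Y
def rot(phi): return Ro.from_matrix(np.array([[np.cos(phi),np.sin(phi),0],[np.sin(phi),-np.cos(phi),0],[0,0,-1]])).as_rotvec()
def lev(a,z):
    th=np.pi+.35+YAW-a
    return np.r_[PV+.135*np.array([np.cos(th),np.sin(th)]),z],rot(th-np.pi/2),np.array([np.sin(th),-np.cos(th),0])
E
python3 - <<'E'
from h import *
for c in("side","top"):
    f=grab_frame(c)
    for p in([*B,.165],[*PV,.05],lev(0,.15)[0],[.619,-.009,.2]): print(c,proj(f,p).round(1))
p,r,_=lev(0,.20)
print(ik(p,r),ik(lev(.7,.135)[0],lev(.7,.1)[1]))
movep(p,r); 
move_l(lev(0,.134)[0]); grab(40)
s=get_state();print(s["clock"],s["position"],p,s["contact_force"],s["finger_gap"])
f=grab_frame("side");cv2.imwrite("pics/s2.png",cv2.resize(f["img"][90:290,180:440,::-1],None,fx=3,fy=3))
E
```

```text
side [291.5 168.3]
side [325.3 244.4]
side [282.4 241.7]
side [293.7 171.9]
top [266.1 175.5]
top [334.5 183.1]
top [342.9 228.8]
top [284.4 181.4]
[-0.45063289  0.30772835 -0.3027304   0.96033757  0.         -0.51663289] [-0.27452562  0.38033962 -0.37895179  0.81150492  0.          0.35947438]
5.4167 [ 0.5020588  -0.16142122  0.13446471] [ 0.50187477 -0.16106283  0.2       ] [-1.67404335 -0.91971096  3.21616597] 0.2251680951580534
```

View pics/s2.png

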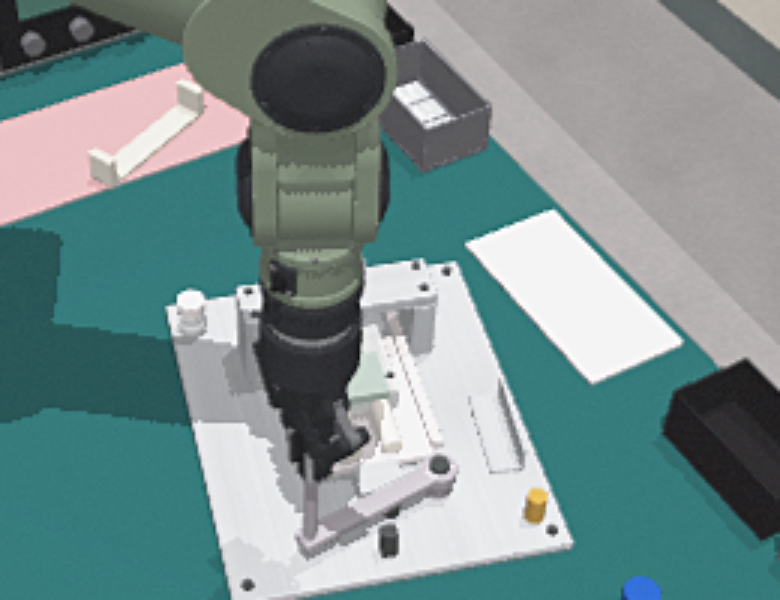

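The handle is gripped: a gap of 0.225 is about 19 mm, and the fingers sit at (320,450) on it. The projected points also agree to about 1 px. Now I'll push along the arc.

```bash
python3 - <<'E'
from h import *
def go(a,v=.1):
    p,r,t=lev(a,.134); move_l(p,v,r)
    s=get_state(); F=s["contact_force"]; q=s["position"][:2]-PV
    ang=np.pi+.35+YAW-np.arctan2(q[1],q[0])%(2*np.pi)
    print(round(a,2),"ang",round(ang,3),"tan",round(float(F@t),1),"rad",round(float(F[:2]@q/.135),1),"z",round(F[2],1),"t",round(s["clock"],2))
    return F@t
for a in np.arange(.1,.66,.1): go(a)
a=.64
while a<.80:
    a+=.02
    if go(a,.06)<-25: break
sleep(.2)
f=grab_frame("side");cv2.imwrite("pics/s3.png",cv2.resize(f["img"][90:290,180:440,::-1],None,fx=3,fy=3))
E
```

```text
0.1 ang 0.097 tan -2.0 rad 2.1 z 4.9 t 5.75
0.2 ang 0.197 tan -2.0 rad 1.2 z 6.4 t 6.03
0.3 ang 0.296 tan -2.5 rad 3.3 z 5.8 t 6.32
0.4 ang 0.396 tan -1.4 rad 1.5 z 6.0 t 6.6
0.5 ang 0.496 tan -3.2 rad 2.1 z 7.0 t 6.88
0.6 ang 0.596 tan -2.4 rad 2.1 z 7.6 t 7.17
0.66 ang 0.655 tan -3.3 rad 2.8 z 8.5 t 7.45
0.68 ang 0.674 tan -3.4 rad 1.7 z 7.7 t 7.7
0.7 ang 0.693 tan -3.8 rad 2.0 z 7.3 t 7.95
0.72 ang 0.711 tan -4.5 rad 2.4 z 9.1 t 8.2
0.74 ang 0.715 tan -12.3 rad 2.8 z 10.5 t 8.45
0.76 ang 0.719 tan -19.3 rad 1.7 z 13.2 t 8.7
0.78 ang 0.722 tan -25.7 rad 1.1 z 13.4 t 8.95
```

View pics/s3.png

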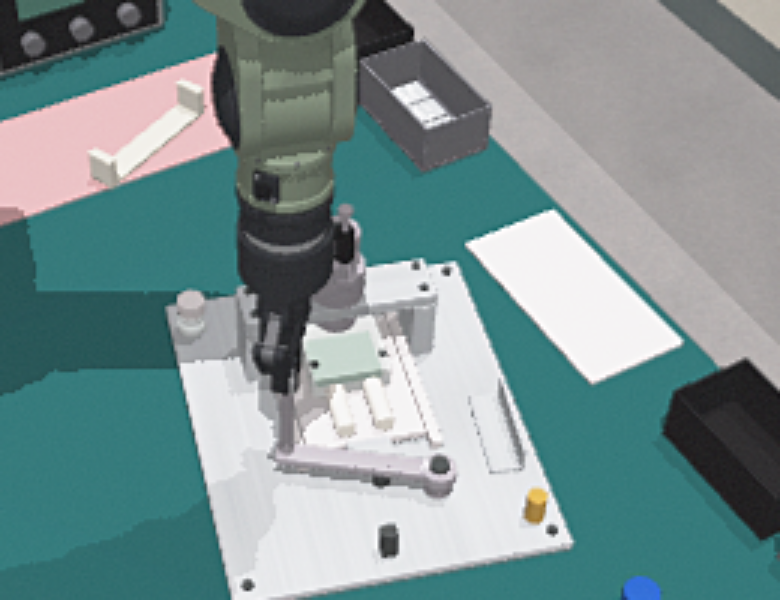

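The stop is reached: the angle stalls at about 0.715 and the force rises to 26 N. The tray's lower edge has moved from about (350,465) to (360,445). Next I'll bring the lever back, release it, and go above the crank.

```bash
python3 - <<'E'
from h import *
for a in (.7,.55,.4,.25,.12,.02):
    p,r,t=lev(a,.134); move_l(p,.12,r)
s=get_state();print(s["contact_force"]@t,s["clock"])
let_go()
move_l(lev(0,.30)[0],.2)
d=np.array([.619,-.009])-B; phi=np.arctan2(d[1],d[0])+np.pi/2
print("phi",phi,"a",np.arctan2(d[1],d[0])-YAW)
for k in(-1,0,1):
    print(k,ik([.619,-.009,.18],rot(phi+k*np.pi)))
sleep(.3)
for c in("side","top"):
    f=grab_frame(c);cv2.imwrite(f"pics/{c}4.png",cv2.resize(f["img"][90:290,180:440,::-1],None,fx=3,fy=3))
print(get_state()["clock"],get_state()["contact_force"])
E
```

```text
-0.2364734526385353 10.9583
phi -0.4201967136092757 a -1.7069930404041722
-1 [-0.13370931  0.4888082  -0.07825972  1.00372841  0.         -1.28430893]
0 [-1.33709314e-01  4.88808199e-01 -7.82597189e-02  1.00372841e+00
  4.44089210e-16  1.85728373e+00]
1 [-0.13370931  0.4888082  -0.07825972  1.00372841  0.         -1.28430893]
13.0 [ 0.11958555  0.5000324  -0.50340449]
```

View pics/side4.png

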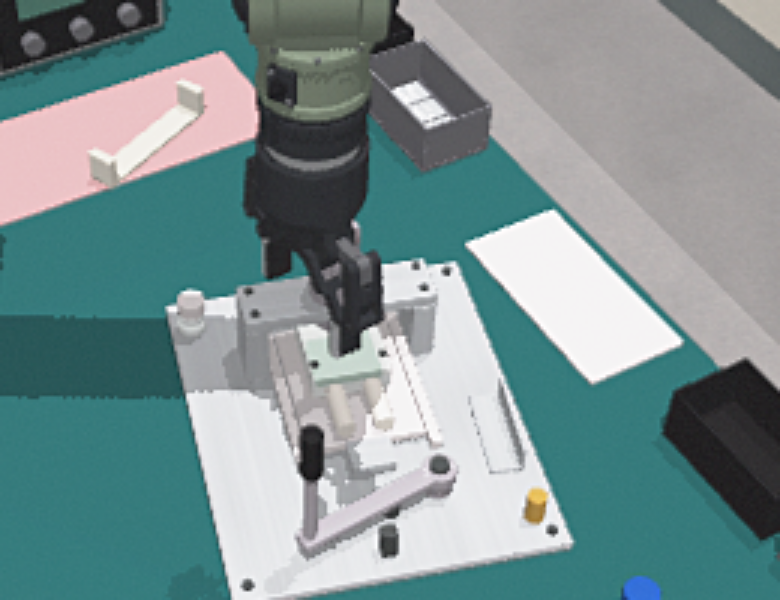

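The lever is back at rest with its handle at (312,452), and the tray has stayed in, with its edge at about (400,440). Now I'll grip the sleeve.

```bash
python3 - <<'E'
from h import *
S=np.array([.619,-.009]);d=S-B; phi=np.arctan2(d[1],d[0])+np.pi/2
movep([*S,.29],rot(phi))
print(move_l([*S,.181],.1,None,10))
s0=get_state();print(s0["contact_force"])
grab(30);sleep(.3)
s=get_state();print(s["clock"],s["position"],s["contact_force"],s["wrist_torque"],s["finger_gap"]*85,s["q"].round(2))
f=grab_frame("side");cv2.imwrite("pics/s5.png",cv2.resize(f["img"][110:260,200:400,::-1],None,fx=4,fy=4))
f=grab_frame("top");cv2.imwrite("pics/t5.png",f["img"][:,:,::-1])
E
```

```text
False
[-0.3592247  -0.64823391  0.65466801]
17.1917 [ 0.61886743 -0.00893265  0.18092764] [-0.46608843  1.92577502  0.10359135] [ 0.02781141  0.02136061 -0.00400121] 17.16827510091253 [-0.13  0.49 -0.08  1.01  0.    1.86]
```

View pics/s5.png

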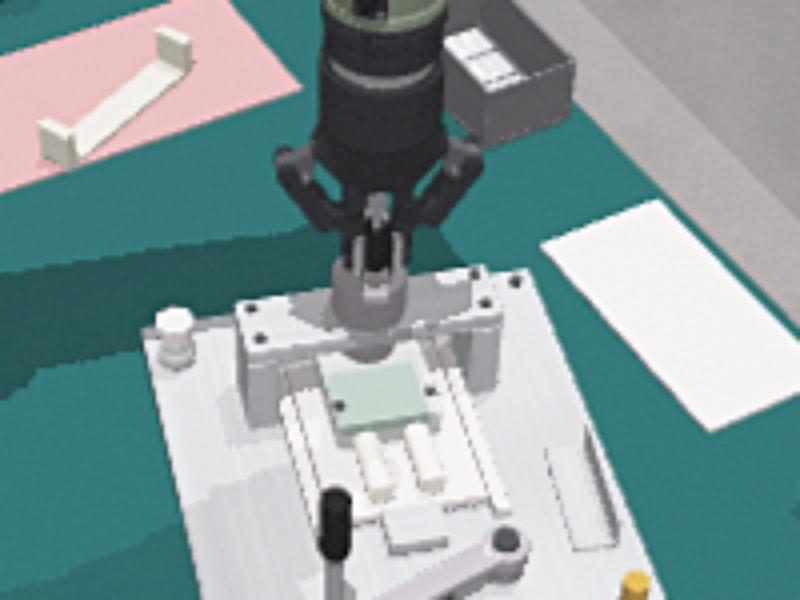

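The sleeve is held (17 mm gap), with the pin end visible at (377,205) between the fingers and the hub clear of them. I'll make a short test turn backward to learn the force noise and centring.

```bash
cat >> h.py <<'E'
RC=.050; PHI=-.4202
def meas(n=8):
    F=[]
    for _ in range(n): F.append(get_state()["contact_force"]); sleep(.01)
    F=np.array(F); return F.mean(0),F.std(0)
def crank(b,z,v=.05,C=B):
    """b = bolt_turn; crank at world angle YAW-b"""
    a=YAW-b; u=np.array([np.cos(a),np.sin(a)])
    move_l([*(C+RC*u),z],v); F,sd=meas(); p=get_state()["position"]
    print(round(b,2),"F",F.round(2),"rad",round(float(F[:2]@u),2),"tan(acw)",round(float(F[1]*u[0]-F[0]*u[1]),2),"sdz",sd[2].round(2),"err",((p[:2]-C-RC*u)*1e3).round(2),"z",p[2].round(4),"t",round(get_state()["clock"],2),flush=True)
    return F
E
python3 - <<'E'
from h import *
for b in np.arange(1.707,1.2,-.1): crank(b,.181)
E
```

```text
1.71 F [-2.77 -4.57 -0.02] rad 5.3 tan(acw) -0.66 sdz 0.5 err [-0.63 -1.02] z 0.1807 t 17.61
1.61 F [-1.32 -4.99 -0.04] rad 5.15 tan(acw) 0.32 sdz 0.43 err [ 0.   -1.47] z 0.1809 t 17.93
1.51 F [-0.97 -5.43  0.08] rad 5.51 tan(acw) 0.24 sdz 0.29 err [ 0.25 -1.66] z 0.181 t 18.24
1.41 F [-0.46 -6.27  0.15] rad 6.28 tan(acw) 0.29 sdz 0.43 err [ 0.52 -1.88] z 0.1811 t 18.56
1.31 F [ 0.09 -6.27  0.24] rad 6.26 tan(acw) 0.22 sdz 0.51 err [ 0.76 -1.93] z 0.1812 t 18.88
1.21 F [ 0.64 -6.33  0.27] rad 6.36 tan(acw) 0.14 sdz 0.45 err [ 1.11 -1.97] z 0.1814 t 19.19
```

The radial force shows the true axis is about 2 mm toward -y. A circle fit to the actual positions gives a centre of (0.6413, 0.0360). I'll carry on with that centre and watch Fz for the drop.

```bash
sed -i 's/def meas(n=8)/def meas(n=12)/; s/C=B):/C=np.array([.6413,.0360])):/' h.py
python3 - <<'E'
from h import *
f=grab_frame("side");cv2.imwrite("pics/s6.png",f["img"][:,:,::-1])
h=[];b=1.21
while b>-3.2:
    F=crank(b,.181); h.append(F[2])
    if len(h)>4 and h[-1]<np.mean(h[-5:-1])-.45:
        m=[meas(12)[0][2] for _ in range(2)]; print("check",m)
        if np.mean(m)<np.mean(h[-5:-1])-.4: break
        h[-1]=np.mean(m)
    if get_state()["clock"]>42: break
    b-=.1
f=grab_frame("side");cv2.imwrite("pics/s7.png",f["img"][:,:,::-1])
E
```

```text
1.21 F [ 0.33 -2.17 -0.03] rad 2.19 tan(acw) 0.16 sdz 0.37 err [ 0.38 -0.19] z 0.1811 t 19.59
1.11 F [ 1.22 -2.42  0.17] rad 2.59 tan(acw) 0.77 sdz 0.46 err [ 0.71 -0.05] z 0.1812 t 19.94
1.01 F [ 2.1  -2.8   0.03] rad 3.27 tan(acw) 1.26 sdz 0.49 err [0.61 0.01] z 0.1811 t 20.29
0.91 F [ 2.18 -2.9   0.18] rad 3.5 tan(acw) 0.96 sdz 0.26 err [0.57 0.08] z 0.1811 t 20.64
0.81 F [ 2.34 -3.35  0.24] rad 4.05 tan(acw) 0.54 sdz 0.45 err [0.43 0.12] z 0.1811 t 20.99
0.71 F [ 3.15 -2.85  0.48] rad 4.11 tan(acw) 1.09 sdz 0.47 err [0.55 0.23] z 0.1812 t 21.34
0.61 F [ 3.81 -2.91  0.25] rad 4.65 tan(acw) 1.15 sdz 0.5 err [0.36 0.16] z 0.1811 t 21.69
0.51 F [ 3.8  -2.91  0.1 ] rad 4.74 tan(acw) 0.67 sdz 0.56 err [0.26 0.15] z 0.1811 t 22.04
0.41 F [ 4.67 -2.52  0.27] rad 5.2 tan(acw) 1.05 sdz 0.57 err [0.32 0.27] z 0.1812 t 22.39
0.31 F [ 4.5  -1.94  0.11] rad 4.81 tan(acw) 0.91 sdz 0.34 err [0.2  0.22] z 0.1811 t 22.74
0.21 F [ 4.91 -1.51  0.16] rad 5.04 tan(acw) 0.99 sdz 0.39 err [0.24 0.38] z 0.1811 t 23.09
0.11 F [ 5.   -1.01  0.29] rad 5.0 tan(acw) 0.98 sdz 0.4 err [0.15 0.37] z 0.1811 t 23.44
0.01 F [ 5.43 -0.75 -0.41] rad 5.42 tan(acw) 0.86 sdz 0.52 err [0.14 0.53] z 0.1809 t 23.79
check [np.float64(-0.9061958703069676), np.float64(-0.5347932383741434)]
```

There was an Fz step of about -0.9 N at b≈0.06, which matches 8 mm × 100 N/m. I'll check it in the pictures, comparing the bolt's lower end and the hub before and after.

```bash
python3 - <<'E'
import cv2,numpy as np
a,b=[cv2.imread(f"pics/s{i}.png")[150:225,260:330] for i in(6,7)]
cv2.imwrite("pics/c8.png",cv2.resize(np.hstack([a,b]),None,fx=5.5,fy=5.5,interpolation=cv2.INTER_CUBIC))
E
```

```text
(no output)
```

View pics/c8.png

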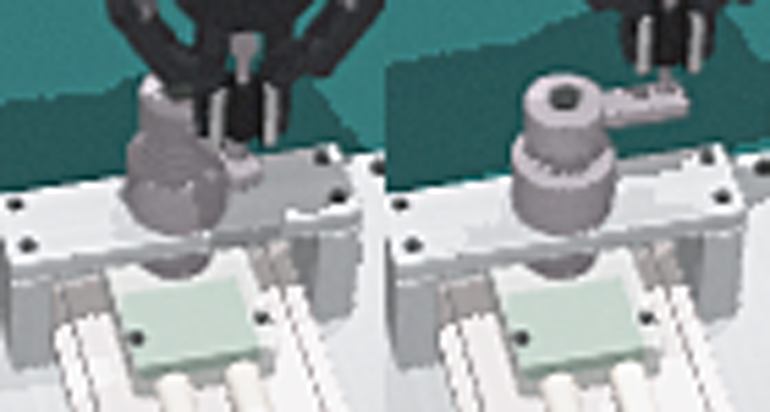

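```bash
python3 - <<'E'
from h import *
L=[cv2.imread(f"pics/{n}.png")[155:205,275:315] for n in("side0","s6","s7")]
cv2.imwrite("pics/c9.png",cv2.resize(np.hstack(L),None,fx=6.6,fy=6.6,interpolation=cv2.INTER_NEAREST))
f=grab_frame("side")
C=[.6413,.036]
for z in(.155,.160,.165,.170,.175,.18): print(z,proj(f,[*C,z]).round(1))
# crank arm: pin base now, b=.01
u=np.array([np.cos(YAW-.01),np.sin(YAW-.01)])
for dz in(.167,.165,.157): print("armend",dz,proj(f,[*(C+.05*u),dz]).round(1))
print([m.round(2) for m in meas(20)],get_state()["clock"])
E
```

```text
0.155 [292.2 171.3]
0.16 [292.2 169.9]
0.165 [292.3 168.6]
0.17 [292.3 167.2]
0.175 [292.3 165.8]
0.18 [292.4 164.4]
armend 0.167 [310.4 165.5]
armend 0.165 [310.3 166. ]
armend 0.157 [310.2 168.2]
[array([ 5.07, -0.51, -0.65]), array([0.49, 0.51, 0.52])] 24.2583
```

View pics/c9.png

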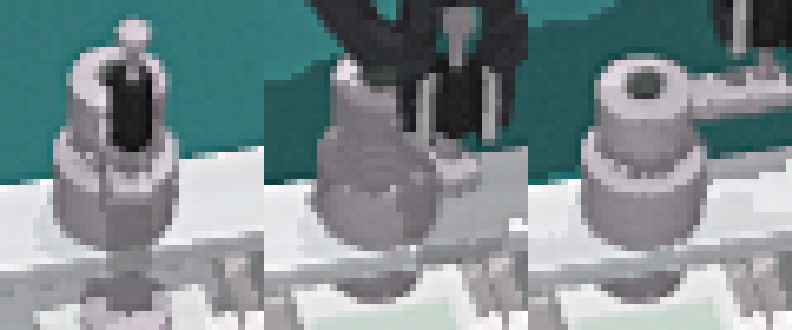

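Confirmed: the hub's top edge went from row 48 at the start to row 58 after, about 1.5 px or 5.5 mm lower. I expected about 6 mm (2 mm deep at the start, then 8 mm after the drop). Now one turn forward, lowering with the thread and trimming the centre by the radial force.

```bash
python3 - <<'E'
from h import *
C=np.array([.6413,.0360]); b0=.01; z0=.181
bs=np.linspace(b0,6.33,43)
for i,b in enumerate(bs[1:]):
    F=crank(b,z0-.010*(b-b0)/6.3,C=C)
    if np.linalg.norm(F)>20: print("HIGH");break
    a=YAW-b;u=np.array([np.cos(a),np.sin(a)]); C=C+1.2e-4*(F[:2]@u)*u
print("C",C)
sleep(.3);print(get_state()["position"],get_state()["finger_gap"]*85,meas(20)[0])
f=grab_frame("side");cv2.imwrite("pics/s9.png",f["img"][:,:,::-1])
L=[cv2.imread(f"pics/{n}.png")[150:205,275:320] for n in("side0","s7","s9")]
cv2.imwrite("pics/c10.png",cv2.resize(np.hstack(L),None,fx=5.9,fy=5.9,interpolation=cv2.INTER_NEAREST))
E
```

```text
0.16 F [ 4.64 -2.79 -0.74] rad 5.39 tan(acw) -0.53 sdz 0.4 err [-0.19 -0.33] z 0.1806 t 24.66
0.31 F [ 1.84 -3.   -0.45] rad 3.2 tan(acw) -1.45 sdz 0.32 err [-0.7  -0.21] z 0.1802 t 25.06
0.46 F [-0.63 -1.02 -0.8 ] rad 0.23 tan(acw) -1.18 sdz 0.64 err [-0.9   0.01] z 0.18 t 25.46
0.61 F [-1.77  0.2  -0.57] rad -1.26 tan(acw) -1.26 sdz 0.5 err [-0.83  0.03] z 0.1798 t 25.86
0.76 F [-2.53  0.74 -0.78] rad -1.91 tan(acw) -1.82 sdz 0.37 err [-0.69 -0.1 ] z 0.1797 t 26.26
0.91 F [-1.66  1.07 -0.39] rad -1.6 tan(acw) -1.15 sdz 0.45 err [-0.35 -0.14] z 0.1795 t 26.66
1.06 F [-1.25  0.01 -0.72] rad -0.28 tan(acw) -1.22 sdz 0.44 err [-0.4  -0.32] z 0.1793 t 27.06
1.21 F [-0.75 -0.7  -0.38] rad 0.64 tan(acw) -0.79 sdz 0.6 err [-0.45 -0.28] z 0.179 t 27.46
1.36 F [-1.23 -1.41 -0.43] rad 1.5 tan(acw) -1.12 sdz 0.61 err [-0.57 -0.14] z 0.1788 t 27.86
1.51 F [-1.38 -1.53 -0.53] rad 1.8 tan(acw) -1.0 sdz 0.45 err [-0.66  0.09] z 0.1785 t 28.26
1.67 F [-1.4  -0.61 -0.6 ] rad 1.08 tan(acw) -1.08 sdz 0.61 err [-0.57  0.29] z 0.1782 t 28.66
1.82 F [-1.56 -0.07 -0.6 ] rad 0.85 tan(acw) -1.32 sdz 0.4 err
[... 2270 characters left out ...]
 0.1724 t 38.66
5.58 F [ 1.23 -1.22 -0.48] rad 0.62 tan(acw) -1.61 sdz 0.41 err [ 0.26 -0.61] z 0.1722 t 39.06
5.73 F [ 0.75 -1.33 -0.23] rad 0.37 tan(acw) -1.49 sdz 0.62 err [ 0.17 -0.62] z 0.172 t 39.46
5.88 F [ 0.71 -1.29 -0.05] rad 0.55 tan(acw) -1.37 sdz 0.32 err [ 0.1  -0.61] z 0.1717 t 39.86
6.03 F [ 0.53 -1.18 -0.33] rad 0.56 tan(acw) -1.16 sdz 0.35 err [-0.01 -0.55] z 0.1715 t 40.26
6.18 F [ 0.34 -1.65 -0.43] rad 0.64 tan(acw) -1.56 sdz 0.48 err [-0.14 -0.63] z 0.1712 t 40.66
6.33 F [-0.03 -1.61 -0.34] rad 0.49 tan(acw) -1.54 sdz 0.4 err [-0.22 -0.61] z 0.1709 t 41.06
C [0.64167397 0.03601568]
[0.68885645 0.01975894 0.17092949] 16.80973111450679 [-0.23618898 -1.71135256 -0.42576865]
```

View pics/c10.png

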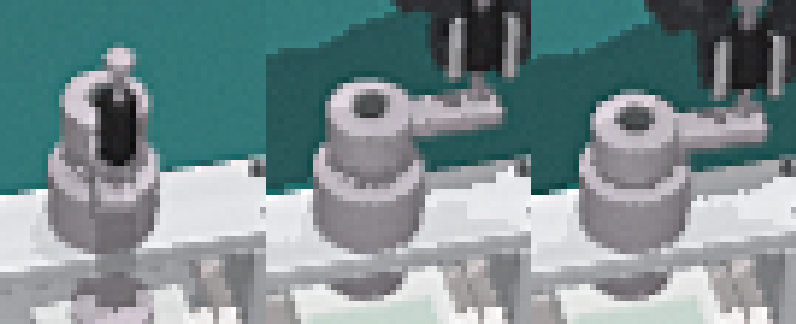

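The hub is a further 14 rows lower in the crop, about 2.4 px or 8 mm, and the crank points the same way as at the drop. The sleeve is still gripped (16.8 mm gap) with low forces. Handing in.

```bash
python3 -c "
from cell import *
print(sign_off()); print(get_state()['clock'])"
```

```text
the job is handed in; nothing more can be done
None
the job is handed in; nothing more can be done
```

The job is done and handed in at about 42 s on the robot's clock (limit 72 s); sign-off reports no verdict.

- **Lever and tray:** I gripped the handle and swung it along its arc until it stalled on the stop, at about 0.715 rad by my measure with 26 N on the handle. I brought it back and let go. The picture afterwards showed the lever at rest and the tray still pushed in. I judged the tray by eye and did not measure its travel.
- **Finding the thread:** I turned the crank backward about 1.7 rad until the vertical force fell by about 0.8 N, which is what an 8 mm drop should give. The side view showed the hub about 5.5 mm lower than at the start; I expected about 6 mm.
- **One turn forward:** From there I turned it 6.33 rad forward, which is 6.28 ± 0.05 rad from my estimate of the drop point (it fell within a 0.1 rad step). The hub sank about 8 mm more, as one turn of the thread should.
- **At hand-in:** The sleeve was still gripped (16.8 mm gap, under 2 N). I did not touch the loose parts, but I made no final check of them.

**Disagreement:** my first estimate of the bolt's axis was about 2 mm off, which gave up to about 6 N of sideways force at the crank. I corrected it from those forces, and during the last part of the forward turn that force stayed under 1 N.

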